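# Put a washed heating block in the tipping drain trough and tip it to drain

## Task

The washed aluminium heating block stands in the small white wash rack: lift it out by its broad sides, stand it upright on the bench and let go, then take it again by its two narrow ends, because the trough is too narrow for fingers beside its broad sides. Set it down, lengthwise and upright and without dropping it, in the half of the still level steel trough away from the push tab, and let go. Then push the trough's tab down all the way, so that the block slides to the slotted drain end and rests upright against it with the trough left fully tipped; leave everything else where it is.

Things in the scene. Friction and masses are not known exactly. Their poses are not given: they have to be found in the camera images.
- heating_block: aluminium dry-bath block with six small wells in its top, a plain box 40 mm wide (its x), 56 mm long (its y), 38 mm tall (z), 0.15 to 0.31 kg; origin at the centre of its underside; it looks the same after a half turn about z. Its broad sides face its own +x and -x, its narrow ends +y and -y.
- wash_rack: white rack fixed to the bench, holding the block at the start, block y along rack y, its underside 6 mm above the bench. Base 56 x 92 mm. Two end posts (tops 48 mm above the bench) stand 3 mm from the block's narrow ends and bar fingers there. Along the broad sides are lips, tops 11 mm above the bench, from 22.5 to 26.5 mm off the centre line. Origin: centre of its underside, on the bench.
- drain_stand: grey stand of the trough, fixed to the bench, base 90 x 170 mm; origin at the centre of its underside, on the bench. Its y runs along the trough from the plain end towards the drain end; the pivot axis runs along its x, 85 mm above its origin. Two upright cheeks carry the pivot, outer faces 39 mm either side of the centre line, 40 mm long, tops 93 mm above the bench.
- drain_trough (a joint): tilt of the trough about its pivot, rad: 0 = level (a stop), positive = drain end down, 0.5 = fully tipped (a stop). The pivot is stiff: the trough stays where it is left (friction about 0.25 N m, so some 2 to 4 N on the tab moves it). It starts level or up to 0.06 tipped.
- trough_floor (a point): centre of the trough's inner floor, on the pivot; turns with the trough, y along it to the drain end, z square to the floor. Open on top, inside 48 mm wide (x), 200 mm long (y -100 to +100); walls 38 mm high, flared above to 45 mm high, 66 mm wide. Smooth: the block slides from 0.17 to 0.27 rad of tilt. The -y end is plain; the +y, drain end, has four bars with slots and the push tab.
- push_tab (a point): middle of the top face of the push tab, the flat steel tab 54 mm wide (x) that sticks out 36 mm beyond the drain end's wall, level with its top; 122 mm along y and 41 mm along z from trough_floor. About 126 mm above the bench when level, 62 mm when fully tipped.
- jar_kbr: white screw-cap jar with a broad cap, 55 mm diameter, 71 mm tall; origin at the centre of its underside. A bystander.
- jar_kcl: smaller white screw-cap jar, 45 mm diameter, 56 mm tall, standing near the trough; origin at the centre of its underside. A bystander.
- petri_dish: clear petri dish with its lid on, 61 mm diameter, 15 mm tall; origin at the centre of its underside. A bystander.
- mortar: grey-brown agate mortar, 80 mm diameter, 25 mm tall; origin at the centre of its underside. A bystander.
- pestle: agate pestle lying down, 72 mm long along its own y, 18 mm thick; origin under its centre. A bystander.
- tape_roll: roll of tape, 51 mm diameter, 19 mm tall, lying flat near the rack; origin at the centre of its underside. A bystander.
Not all that is in view belongs to the job. Of the things that look like the wash_rack, take the one that is nearest to the robot's base at the start.

How it is judged:
On the way, in this order (a step that is already met when the one before it is completed fails the run):
1. the block stands upright on the bench, out of the rack, let go and at rest (height (world z) of heating_block below 0.004 m and angle between heating_block's own z axis and vertical below 0.08 rad and horizontal distance between heating_block and wash_rack above 0.05 m and linear speed of heating_block below 0.02 m/s and contact force between the fingers and heating_block below 0.1 N), for 0.2 s.
2. the block stands lengthwise on the trough's floor in the half away from the tab, let go and at rest, the trough still about level (x of heating_block in the frame of trough_floor between -0.007 and 0.007 m and z of heating_block in the frame of trough_floor between -0.004 and 0.005 m and angle between the y axis of heating_block and the y axis of trough_floor, either way round below 0.2 rad and angle between the z axis of heating_block and the z axis of trough_floor, either way round below 0.08 rad and y of heating_block in the frame of trough_floor below 0.01 m and value of joint drain_trough below 0.12 rad and linear speed of heating_block below 0.02 m/s and contact force between the fingers and heating_block below 0.1 N), for 0.2 s.
At the end, for the whole second after the job is handed in: the trough stands fully tipped (tilt at least 0.46 of 0.5 rad) and still, and the block stands upright on its floor, lengthwise (within 0.2 rad), against the drain end (its centre 64 to 78 mm along y from trough_floor), untouched and at rest (x of heating_block in the frame of trough_floor between -0.007 and 0.007 m and z of heating_block in the frame of trough_floor between -0.004 and 0.005 m and angle between the y axis of heating_block and the y axis of trough_floor, either way round below 0.2 rad and angle between the z axis of heating_block and the z axis of trough_floor, either way round below 0.08 rad and y of heating_block in the frame of trough_floor between 0.064 and 0.078 m and value of joint drain_trough above 0.46 rad and linear speed of heating_block below 0.02 m/s and velocity of joint drain_trough below 0.05 rad/s and contact force between the fingers and heating_block below 0.1 N).
It fails at once if the block was dropped into the trough instead of being set down (falling free inside it, faster than 0.35 m/s, more than 8 mm over its floor) (z of heating_block in the frame of trough_floor between 0.008 and 0.06 m and x of heating_block in the frame of trough_floor between -0.024 and 0.024 m and y of heating_block in the frame of trough_floor between -0.1 and 0.1 m and linear speed of heating_block above 0.35 m/s and contact force between the fingers and heating_block below 0.1 N).
It fails at once if a bystander (a jar, the petri dish, mortar, pestle or tape roll) was moved more than 20 mm (distance of any of jar_kbr, jar_kcl, petri_dish, mortar, pestle, tape_roll from where it was at the start of the episode above 0.02 m).
It also fails if it takes over 72 s, if anything falls off the work surface, if the arm or the gripper's body presses on something with over 40 N, if the wrist force passes 120 N, or if a joint passes its speed limit or range.

## Robot

A 7-joint arm with a two-finger parallel gripper is mounted at the origin on a cart in front of the work surface, level with it; the furniture and walls round the work are solid. World frame = base frame: x ahead of the robot, y to its left, z up, the work surface at z = 0. Lengths are in m, angles in rad, forces in N, time in s.
With the tool pointing down it reaches from about 0.35 to 0.9 m from the base axis. Payload 7.2 kg.
Tool frame: the origin (TCP) lies midway between the tips of the shut fingers; the grasp point (between the pads) lies 19 mm behind it; z points along the fingers, y is the line along which they close (so a half turn about z gives the same grasp; the last joint's range is limited). The gripper opens to 88 mm and grips with 3 to 60 N. Pads are 20 mm wide; open, the fingers measure 115 mm over their backs; the gripper's body (75 mm by 178 mm) begins 61 mm behind the grasp point.
Start: joints at [1.037, 0.411, -0.013, 1.596, 0.006, 1.134, -0.082], TCP at [0.281, -0.558, 0.223] pointing down, gripper open.
Joint ranges: [-2.95, 2.95], [-0.29, 1.99], [-1.47, 1.44], [0.14, 2.54], [-1.03, 4.17], [0.13, 1.85], [-2.86, 2.86]. Speed limits (rad/s): [2.39, 2.39, 3.01, 3.01, 3.14, 3.14, 3.14].

## Interface

Orientations are given as a unit quaternion [w, x, y, z].
In Python, from plant import bot gives the robot as it stands. Calls block until the motion is done:
- bot.move_pose(position, orientation): joint-space move of the TCP to a pose.
- bot.move_linear(position, attitude=None, rate=0.15): straight line of the TCP; attitude=None keeps the orientation; rate is the mean speed in m/s.
- bot.move_j(angles): joint-space move.
- bot.ungrasp() and bot.clamp(f_grip=None): open the fingers fully, or close them until they stop; f_grip is the grip in N (None keeps the last).
- bot.sleep(seconds).
- bot.inverse_kinematics(position, orientation): joint angles nearest the present ones, or None.
- bot.camera(name): name is "side" or "top"; returns a dict with "pixels" (420x560x3 uint8, blue, green, red), "fx", "fy", "cx", "cy" (pixels), "k1" (the pictures are not rectified: a ray, as slopes to the right and down, at radius r is drawn at 1 + k1 r^2 times it, then the intrinsics apply), "rvec" (rotation vector, rad) and "tvec" (3), from world to camera coordinates, as OpenCV has them. Camera axes: x right, y down, z forward; pixel columns grow to the right and rows downward; lengths in m; the calibration is good to about 2 mm. A picture is of the moment at which its call begins. There is no depth.
A pose or a line that the arm cannot do raises bot.PlanningError and nothing moves.
- bot.job_done(): hands the job in; it is judged then, once.
Trained networks look in a picture, given as the dict that the camera call returned (one of the last four; its "shot" number tells which), for a name from the list of things; names that differ only in an ending like _2 or _b are one class to them, and where a whole thing is asked for, a point or a joint stands for the part that bears it (a point fixed in the world has none). Each returns a list of dicts, best first, with "p" (0 to 1); they miss things now and then, are a little off and sometimes report something else, mostly with a low value. They report only what shows in the picture. A call takes as long as a camera call. They do not tell look-alikes from the thing itself.
- bot.find_in(target, picture): "location" ([x, y, z] in m, in world coordinates, good to about 4 mm: the middle of the surface that is visible of it).
- bot.pinpoint(target, picture): "location" ([x, y, z] in m, in world coordinates, good to about 4 mm: a listed point, or the origin of a listed thing).
Readings, each from a call of its own:
- bot.get_time_s(): time.
- bot.get_joints(): joint angles.
- bot.get_qd(): joint speeds.
- bot.get_joint_efforts(): joint torques, N m.
- bot.get_tcp_pos(): TCP position.
- bot.get_eef_rot(): TCP orientation.
- bot.get_force(): force on the tool from outside, world axes, zero at the start.
- bot.get_wrist_torque(): the same for the moment, N m.
- bot.get_finger_gap(): finger opening in m.
- bot.get_grip_force(): force on a finger pad.
Only numpy, scipy, OpenCV 4.12 (cv2) and the standard library are available. Lean on these libraries where they do the work, as an engineer would, in place of code of your own. Each camera call takes 0.05 s, during which the arm holds its last target. There are 200 camera calls.

## Working session

There is one attempt and no reset: what is moved stays moved. The work goes in short steps, each a Python script; the robot and the scene stay as the last script left them, time stands still between calls to the robot, and variables do not carry over. Pictures are saved under pics/ and viewed, at most 10 in all, crops included, and the job is handed in when it is done.

```bash
mkdir -p pics
cat > h.py <<'E'
import numpy as np, cv2
from scipy.spatial.transform import Rotation as R
from plant import bot
def proj(c,P):
    P=np.atleast_2d(P).astype(float); X=(R.from_rotvec(np.ravel(c['rvec'])).apply(P)+np.ravel(c['tvec']))
    s=X[:,:2]/X[:,2:]; s=s*(1+c['k1']*(s**2).sum(1,keepdims=True))
    return s*[c['fx'],c['fy']]+[c['cx'],c['cy']]
def unproj(c,px,z):
    d=(np.array(px,float)-[c['cx'],c['cy']])/[c['fx'],c['fy']]; s=d.copy()
    for _ in range(30): s=d/(1+c['k1']*(s@s))
    r=R.from_rotvec(np.ravel(c['rvec'])).inv(); o=r.apply(-np.ravel(c['tvec'])); v=r.apply([*s,1])
    return o+v*(z-o[2])/v[2]
def down(yaw): # tool z down, tool y (closing) at world angle yaw
    y=np.array([np.cos(yaw),np.sin(yaw),0]); z=np.array([0,0,-1.]); x=np.cross(y,z)
    q=R.from_matrix(np.c_[x,y,z]).as_quat(); return [q[3],q[0],q[1],q[2]]
E
python3 - <<'E'
from h import *
import pickle
for n in('top','side'):
    c=bot.camera(n); cv2.imwrite(f'pics/{n}0.png',c['pixels']); pickle.dump(c,open(n+'0.pkl','wb'))
    r=R.from_rotvec(np.ravel(c['rvec'])).inv(); print(n,'cam at',r.apply(-np.ravel(c['tvec'])).round(3),c['fx'])
    for t in ['heating_block','wash_rack','drain_stand','trough_floor','push_tab','jar_kbr','jar_kcl','tape_roll','mortar','pestle','petri_dish']:
        for d in bot.pinpoint(t,c)[:3]: print(t,np.round(d['location'],3),round(d['p'],2),proj(c,d['location']).round(0))
print(bot.get_time_s())
E
```

```text
top cam at [0.37  0.042 1.254] 496.4273654638161
heating_block [0.491 0.227 0.003] 0.66 [[202. 247.]]
wash_rack [0.489 0.231 0.002] 0.79 [[200. 247.]]
wash_rack [0.464 0.395 0.001] 0.66 [[136. 255.]]
trough_floor [ 0.532 -0.227  0.085] 0.72 [[388. 231.]]
push_tab [ 0.525 -0.107  0.125] 0.63 [[340. 230.]]
jar_kbr [ 0.615  0.027 -0.002] 0.7 [[282. 201.]]
jar_kcl [ 0.633 -0.288  0.001] 0.57 [[404. 197.]]
tape_roll [0.59  0.282 0.   ] 0.73 [[183. 208.]]
tape_roll [0.489 0.231 0.001] 0.6 [[201. 247.]]
mortar [0.647 0.115 0.003] 0.58 [[248. 188.]]
pestle [ 0.672 -0.139  0.001] 0.43 [[346. 181.]]
petri_dish [ 0.623 -0.052  0.   ] 0.83 [[313. 198.]]
petri_dish [ 0.633 -0.291  0.001] 0.28 [[405. 197.]]
side cam at [0.509 0.797 0.722] 435.4213311851504
heating_block [0.486 0.229 0.005] 0.83 [[318. 307.]]
wash_rack [ 0.468  0.393 -0.001] 0.77 [[327. 382.]]
wash_rack [ 0.492  0.228 -0.001] 0.62 [[315. 308.]]
drain_stand [ 0.527 -0.227 -0.004] 0.87 [[305. 182.]]
trough_floor [ 0.526 -0.227  0.083] 0.9 [[306. 156.]]
trough_floor [0.648 0.115 0.   ] 0.51 [[248. 265.]]
push_tab [ 0.524 -0.103  0.121] 0.65 [[306. 170.]]
jar_kbr [0.618 0.025 0.002] 0.74 [[264. 239.]]
tape_roll [ 0.588  0.288 -0.002] 0.63 [[266. 331.]]
mortar [ 0.644  0.114 -0.001] 0.96 [[249. 266.]]
pestle [ 0.671 -0.138 -0.003] 0.68 [[251. 199.]]
petri_dish [ 0.63  -0.05  -0.004] 0.58 [[263. 221.]]
1.2
```

View pics/top0.png

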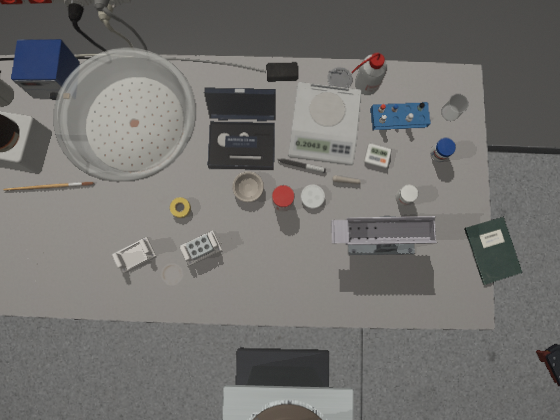

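View pics/side0.png

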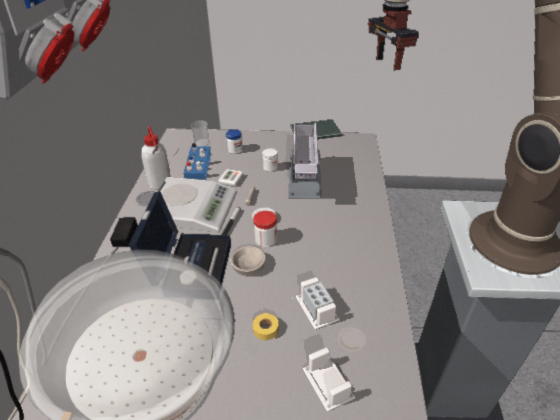

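Top view: the rack with the block is at (201,247), the empty look-alike at (135,255), and the trough runs from (340,230) at the tab to (434,230). Next, close crops for the yaw angles.

Run:
```python
from h import *
import pickle
c=pickle.load(open('top0.pkl','rb'));s=pickle.load(open('side0.pkl','rb'))
def crop(c,x,y,w,h,k): return cv2.resize(c['pixels'][y:y+h,x:x+w],None,fx=k,fy=k,interpolation=cv2.INTER_CUBIC)
a=crop(c,170,222,60,45,6);b=crop(s,290,265,60,65,6)[:270*0+390]
t=crop(c,325,205,120,70,6)
im=np.zeros((600,800,3),np.uint8); im[:270,:360]=a; im[:260,400:760]=cv2.resize(b,(360,390))[:260]; 
t=cv2.resize(t,None,fx=.75,fy=.75); im[275:275+t.shape[0],:t.shape[1]]=t
s2=crop(s,285,115,40,90,3.5)[:315]; im[275:275+s2.shape[0],560:560+s2.shape[1]]=s2
cv2.imwrite('pics/crop1.png',im)
```

```text
(no output)
```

View pics/crop1.png

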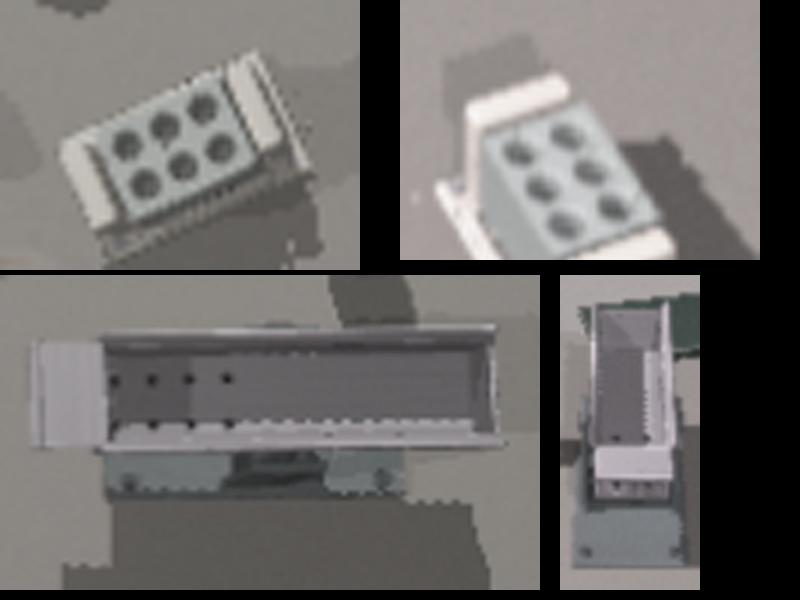

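Run:
```python
from h import *
import pickle
c=pickle.load(open('top0.pkl','rb'))
W=[(128,146),(166,127),(203,109),(145,184),(183,166),(221,148)]
w=np.array([unproj(c,((u+.5)/6-.5+170,(v+.5)/6-.5+222),.044)[:2] for u,v in W])
print(w.mean(0)); d=(w[0]+w[3]-w[2]-w[5])/2; e=(w[:3]-w[3:]).mean(0)
print('block y ang',np.degrees(np.arctan2(d[1],d[0])),np.linalg.norm(d),'x ang',np.degrees(np.arctan2(e[1],e[0])),np.linalg.norm(e))
C=[(97,148),(225,78),(263,165),(135,222)]
k=np.array([unproj(c,((u+.5)/6-.5+170,(v+.5)/6-.5+222),.044)[:2] for u,v in C]);print(k,k.mean(0))
T=lambda u,v,z:unproj(c,((u+.5)/4.5-.5+325,(v-275+.5)/4.5-.5+205),z)[:2].round(4)
for n,u,v,z in [('rimUL',105,339,.13),('rimUR',494,328,.13),('rimLL',105,449,.13),('rimLR',500,445,.13),('tabUL',33,341,.126),('tabLL',33,447,.126)]: print(n,T(u,v,z))
```

```text
[0.4883053  0.22924191]
block y ang 117.67133398020304 0.03409596900454307 x ang 26.824271721518706 0.017513521906497173
[[0.48683233 0.26094875]
 [0.51709285 0.20983999]
 [0.48183437 0.19259485]
 [0.45708949 0.24377299]] [0.48571226 0.22678914]
rimUL [ 0.5516 -0.1236]
rimUR [ 0.5626 -0.3254]
rimLL [ 0.4952 -0.1238]
rimLR [ 0.5021 -0.3269]
tabUL [ 0.5503 -0.0872]
tabLL [ 0.4958 -0.0877]
```

Run:
```python
from h import *
b=np.array([.488,.229]); a=np.radians(27)
best=None
for k in (0,np.pi):
    q=bot.inverse_kinematics([*b,.15],down(a+k)); q2=bot.inverse_kinematics([.45,.05,.15],down(k)); print(k,q,q2)
    if q is not None and q2 is not None and (best is None or abs(q[6])<best[0]): best=(abs(q[6]),k)
k=best[1]; print('use',k)
p=bot.get_tcp_pos(); bot.move_linear([p[0]+.07,p[1]+.05,.30]); 
bot.move_pose([*b,.16],down(a+k))
bot.move_linear([*b,.06],rate=.15); bot.move_linear([*b,.017],rate=.05)
print(bot.get_tcp_pos(),bot.get_force())
bot.clamp(30); print(bot.get_finger_gap(),bot.get_grip_force(),bot.get_force())
bot.move_linear([*b,.08],rate=.06)
print(bot.get_finger_gap(),bot.get_grip_force(),bot.get_force(),bot.get_time_s())
```

```text
0 [ 0.25661893  0.57518306 -1.07392073  1.83864982  0.57338361  1.07908124
 -0.56514549] [ 0.37136078  0.27760673 -0.68309377  2.04653806  0.22449089  0.88998719
 -0.4354458 ]
3.141592653589793 [-1.38455975  0.66014436  1.25986489  1.93735023 -0.7166386   1.09476719
 -2.49067744] [ 0.75840544  0.47510246 -1.22146575  2.02835769  0.53295611  1.00830744
  2.41320515]
use 0
[0.48813119 0.22919345 0.0172118 ] [-0.86519043  0.97099044  0.34721836]
0.03973288854301702 29.999749660491943 [-0.20068323  0.03185555  1.01808835]
0.039955060021319475 29.99929279088974 [ 0.179592    1.07110331 -2.23950625] 8.6417
```

Run:
```python
from h import *
pl=np.array([.45,.05]); a=np.radians(2.)
bot.move_linear([.488,.229,.13],rate=.15)
bot.move_pose([*pl,.13],down(a))
bot.move_linear([*pl,.03],rate=.1)
f0=bot.get_force()[2]; z=.016
while z>.006:
    bot.move_linear([*pl,z],rate=.03); f=bot.get_force()[2]-f0
    if f>2.5: break
    z-=.001
print(z,bot.get_tcp_pos(),f)
bot.ungrasp(); bot.sleep(.3); print(bot.get_force(),bot.get_time_s())
bot.move_linear([*pl,.12],rate=.15)
bot.move_linear([.40,-.09,.2],rate=.25)
import pickle
for n in('top','side'):
    c=bot.camera(n); pickle.dump(c,open(n+'1.pkl','wb'))
    for t in('heating_block','trough_floor','push_tab'):
        for d in bot.pinpoint(t,c)[:1]: print(n,t,np.round(d['location'],3),round(d['p'],2),proj(c,d['location']).round(0))
    if n=='top': u=proj(c,[*pl,.038])[0]
    else: u=proj(c,[*pl,.038])[0]
    x,y=(u-[25,25]).astype(int); im=cv2.resize(c['pixels'][y:y+50,x:x+50],None,fx=8,fy=8,interpolation=2)
    A=im if n=='top' else np.hstack([A,im]); print(x,y)
cv2.imwrite('pics/crop2.png',A); print(bot.get_time_s())
```

```text
0.009999999999999995 [0.45010789 0.05001455 0.01094351] 17.97263349147145
[-0.42262953 -0.65739401  0.16045692] 14.3333
top heating_block [ 0.453  0.044 -0.002] 0.8 [[274. 264.]]
top trough_floor [ 0.53  -0.229  0.086] 0.69 [[389. 232.]]
top push_tab [ 0.524 -0.104  0.124] 0.88 [[339. 231.]]
246 238
side heating_block [ 0.449  0.049 -0.   ] 0.7 [[334. 249.]]
side trough_floor [ 0.524 -0.229  0.085] 0.89 [[307. 155.]]
side push_tab [ 0.525 -0.103  0.122] 0.6 [[305. 169.]]
309 212
16.4417
```

View pics/crop2.png

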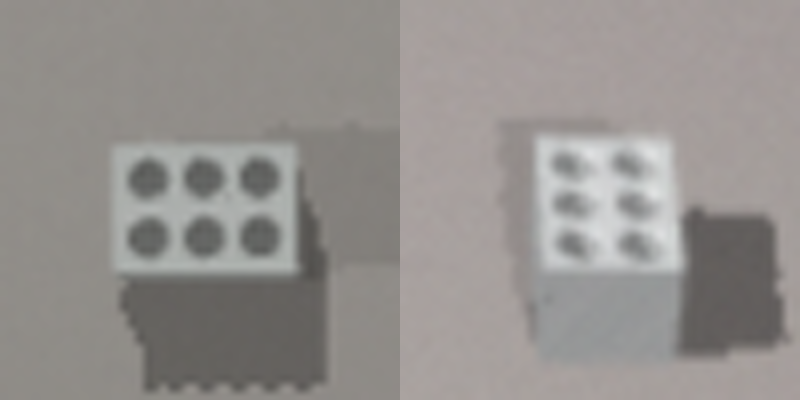

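The block stands upright and square on the bench (top crop, wells centred near (204,208)). I'll take it again by the ends and check it while hovering over the trough.

Run:
```python
from h import *
pl=np.array([.45,.05]); a=np.radians(92.); t=np.array([.529,-.257])
ok=[]
for k in (0,np.pi):
    q=bot.inverse_kinematics([*pl,.15],down(a+k)); q2=bot.inverse_kinematics([*t,.15],down(a+k))
    print(k,None if q is None else np.round(q,2),None if q2 is None else np.round(q2,2))
    if q is not None and q2 is not None: ok.append((abs(q[6])+abs(q2[6]),k))
a+=min(ok)[1]; np.save('a.npy',a)
bot.move_pose([*pl,.14],down(a)); bot.move_linear([*pl,.05],rate=.2); bot.move_linear([*pl,.011],rate=.05)
bot.clamp(30); print(bot.get_finger_gap(),bot.get_grip_force())
bot.move_linear([*pl,.20],rate=.15)
bot.move_pose([*t,.20],down(a)); bot.move_linear([*t,.155],rate=.1)
print(bot.get_tcp_pos(),bot.get_finger_gap(),bot.get_time_s())
import pickle
c=bot.camera('side'); pickle.dump(c,open('side2.pkl','wb'))
x,y=(proj(c,[*t,.11])[0]-[40,40]).astype(int); print(x,y)
cv2.imwrite('pics/crop3.png',cv2.resize(c['pixels'][y:y+80,x:x+80],None,fx=7,fy=7,interpolation=2))
```

```text
0 [ 0.71  0.43 -1.14  2.03  0.47  0.98  0.93] [ 1.07  0.63 -1.01  1.72  0.59  1.12  1.48]
3.141592653589793 [ 0.39  0.28 -0.7   2.05  0.23  0.89 -1.98] [ 0.74  0.47 -0.49  1.74  0.26  0.99 -1.39]
0.05574977603885369 30.000374615192413
[ 0.52917201 -0.2566224   0.15500034] 0.055497157735078184 22.6667
265 101
```

View pics/crop3.png

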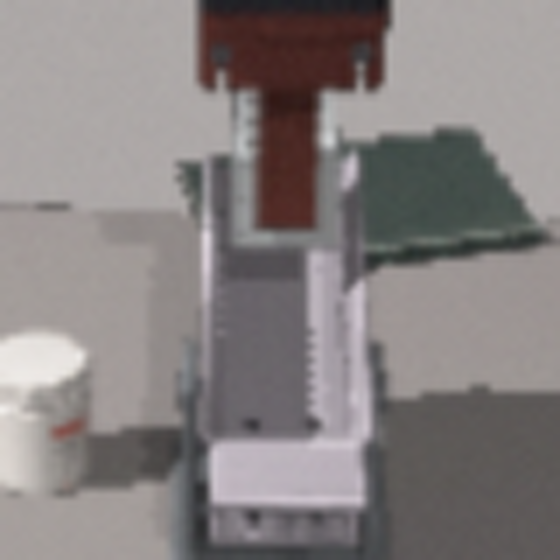

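Run:
```python
from h import *
import pickle
c=pickle.load(open('side2.pkl','rb'))
for P in [(.529,-.229,.145),(.528,-.229,.13),(.5235,-.127,.13),(.535,-.327,.13),(.528+.033,-.229,.13),(.528-.033,-.229,.13),(.561-.004,-.127,.13),(.495-.004,-.127,.13),(.562+.004,-.327,.13),(.500,-.327,.13)]: print(P,((proj(c,P)[0]-[265,101]+.5)*7-.5).round(0))
```

```text
(0.529, -0.229, 0.145) [285. 246.]
(0.528, -0.229, 0.13) [287. 280.]
(0.5235, -0.127, 0.13) [291. 425.]
(0.535, -0.327, 0.13) [277. 159.]
(0.561, -0.229, 0.13) [201. 278.]
(0.495, -0.229, 0.13) [373. 283.]
(0.557, -0.127, 0.13) [198. 422.]
(0.491, -0.127, 0.13) [382. 427.]
(0.5660000000000001, -0.327, 0.13) [201. 157.]
(0.5, -0.327, 0.13) [362. 161.]
```

Run:
```python
from h import *
a=float(np.load('a.npy')); t=np.array([.530,-.257]); at=down(a+np.radians(.5))
bot.move_linear([*t,.15],at,rate=.1); f0=np.array(bot.get_force())
z=.15;log=[]
while z>.092:
    z-= .004 if z>.105 else .0006
    bot.move_linear([*t,z],at,rate=.05); f=np.array(bot.get_force())-f0; log.append((round(z,4),f.round(1).tolist()))
    if f[2]>3 or np.hypot(*f[:2])>6: break
print(log[-4:],bot.get_tcp_pos(),bot.get_finger_gap(),bot.get_time_s())
import pickle
c=bot.camera('side'); pickle.dump(c,open('side3.pkl','wb'))
cv2.imwrite('pics/crop4.png',cv2.resize(c['pixels'][101:181,265:345],None,fx=7,fy=7,interpolation=2))
```

```text
[(0.0984, [-0.3, 0.0, -0.4]), (0.0978, [-0.3, 0.1, -0.5]), (0.0972, [0.1, 0.9, 0.1]), (0.0966, [-0.8, 0.4, 3.9])] [ 0.5301549  -0.25703337  0.09687987] 0.05560939061783128 28.2167
```

View pics/crop4.png

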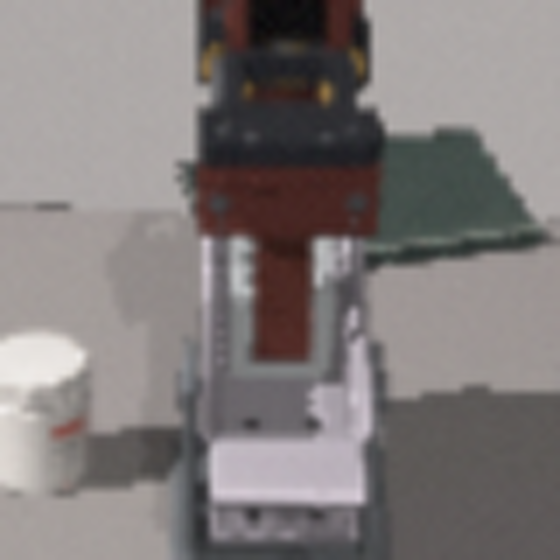

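Contact came at floor height with no side load, and the block is centred between the walls. Releasing it now.

Run:
```python
from h import *
import pickle
bot.ungrasp(); bot.sleep(.4); p=bot.get_tcp_pos()
bot.move_linear([p[0],p[1],.13],rate=.06); bot.move_linear([p[0],p[1],.22],rate=.2)
bot.clamp(10)
c0=np.array([.529,-.227]);u=np.array([-.04,.999])
tab=c0+.126*u; bot.move_pose([*tab,.2],down(np.radians(2.3)))
A=[]
for n in('top','side'):
    c=bot.camera(n); pickle.dump(c,open(n+'4.pkl','wb'))
    for t in('heating_block','trough_floor','push_tab'):
        for d in bot.pinpoint(t,c)[:1]: print(n,t,np.round(d['location'],3),round(d['p'],2))
    x,y=((330,195) if n=='top' else (265,101)); w=110 if n=='top' else 80
    A.append(cv2.resize(c['pixels'][y:y+80,x:x+w],None,fx=4.2,fy=4.2,interpolation=2))
cv2.imwrite('pics/crop5.png',np.hstack(A)); print(bot.get_tcp_pos(),bot.get_time_s())
```

```text
top trough_floor [0.616 0.027 0.   ] 0.72
top push_tab [ 0.525 -0.103  0.126] 0.77
side heating_block [ 0.528 -0.257  0.088] 0.67
side trough_floor [ 0.528 -0.226  0.087] 0.92
side push_tab [ 0.525 -0.102  0.124] 0.91
[ 0.52392347 -0.10130561  0.19992036] 33.875
```

View pics/crop5.png

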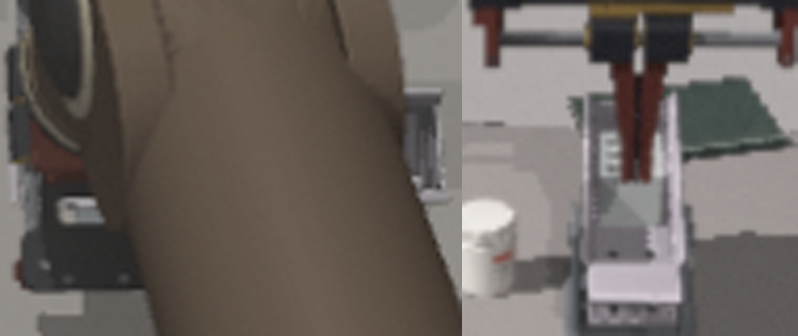

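Run:
```python
from h import *
c0=np.array([.529,-.227]);u=np.array([-.04,.999]); log=[]
tab=c0+.126*u
bot.move_linear([*tab,.135],rate=.1); f0=np.array(bot.get_force()); z=.135
while z>.050:
    z-=.004 if z>.078 else .001
    th=np.clip((.126-z)/.125,0,.5); s=.126*np.cos(th)+.041*np.sin(th)
    bot.move_linear([*(c0+s*u),z],rate=.05)
    f=np.array(bot.get_force())-f0; log.append((round(z,3),f.round(1).tolist()))
    if f[2]>18 : break
for l in log[::3]+log[-2:]: print(l)
p=bot.get_tcp_pos(); print(p,bot.get_time_s())
bot.move_linear([p[0],p[1],p[2]+.1],rate=.1)
bot.move_linear([p[0]-.08,.1,.25],rate=.25)
A=[]
for n in('top','side'):
    c=bot.camera(n)
    for t in('heating_block','trough_floor','push_tab'):
        for d in bot.pinpoint(t,c)[:1]: print(n,t,np.round(d['location'],3),round(d['p'],2))
    x,y=((330,195) if n=='top' else (265,101)); w=110 if n=='top' else 80
    A.append(cv2.resize(c['pixels'][y:y+80,x:x+w],None,fx=4.2,fy=4.2,interpolation=2))
cv2.imwrite('pics/crop6.png',np.hstack(A)); print(bot.get_time_s())
```

```text
(0.131, [-0.1, -0.6, 0.2])
(0.119, [-0.5, 0.4, 0.0])
(0.107, [1.2, -0.2, 0.7])
(0.095, [0.2, 1.4, 0.4])
(0.083, [0.9, 0.4, 0.0])
(0.074, [1.0, 0.2, -0.8])
(0.071, [0.8, -0.7, -0.4])
(0.068, [0.1, 0.1, -0.1])
(0.065, [-2.0, 2.6, 9.5])
(0.064, [-3.6, 3.6, 15.0])
(0.063, [-4.0, 4.4, 19.4])
[ 0.52513771 -0.09531113  0.06496801] 41.425
top heating_block [ 0.53  -0.165  0.05 ] 0.74
top trough_floor [ 0.529 -0.226  0.084] 0.68
top push_tab [ 0.526 -0.099  0.064] 0.65
side heating_block [ 0.527 -0.16   0.054] 0.75
side trough_floor [ 0.529 -0.228  0.084] 0.98
side push_tab [ 0.524 -0.1    0.062] 0.76
44.05
```

View pics/crop6.png

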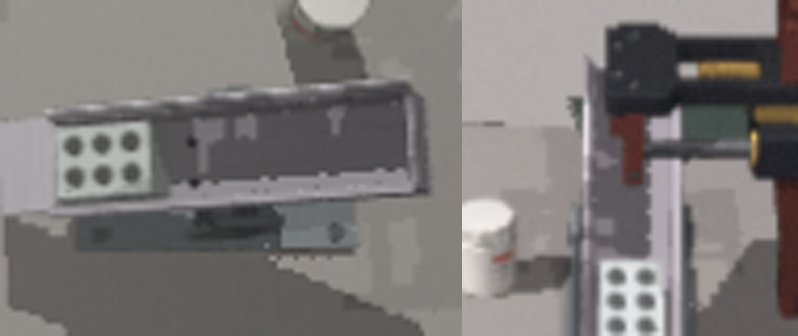

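The block sits upright against the drain end (top crop near (103,160)), and the tab is at about 63 mm, so the trough is fully tipped. Handing in.

```bash
python3 -c "
from h import *
bot.sleep(.3); print(bot.job_done())"
```

```text
the job is handed in; nothing more can be done
None
```

I handed the job in at about 44 s of the 72 s allowed, and the hand-in call gave no verdict: the block rests upright against the drain end, the trough reads as fully tipped (tab about 63 mm up), and as far as I could see no bystander was touched.

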